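# Clamp an open bottle for capping

### The arm

A 7-joint arm with a two-finger parallel gripper is mounted at the origin on a cart in front of the work surface, level with it; the furniture and walls round the work are solid. World frame = base frame: x ahead of the robot, y to its left, z up, the work surface at z = 0. Lengths are in m, angles in rad, forces in N, time in s.
With the tool pointing down it reaches from about 0.425 to 0.95 m from the base axis. Payload 16.7 kg.
Tool frame: the origin (TCP) lies at the very end of the fingers, on their centre line; the grasp point (between the pads) lies tcp_to_grasp behind it (tcp_to_grasp is the distance from the TCP to the grasp point, in m); z points along the fingers, y is the line along which they close (so a half turn about z gives the same grasp; the last joint's range is limited). The gripper opens to 94 mm and grips with 3 to 60 N. Pads are 16 mm wide; open, the fingers measure 119 mm over their backs; the gripper's body (75 mm by 177 mm) begins 78 mm behind the grasp point.
Start: joints at [-0.149, 0.426, 0.074, 1.606, -0.034, 1.111, -0.067], TCP at [0.675, -0, 0.205] pointing down, gripper open.
Joint ranges: [-2.85, 2.85], [-0.5, 2.14], [-1.23, 1.37], [0.21, 2.46], [-1.02, 4.16], [0.16, 2.05], [-2.73, 2.73]. Speed limits (rad/s): [1.89, 1.89, 2.39, 2.39, 3.01, 3.01, 3.01].

### API

Orientations are given as a unit quaternion [w, x, y, z].
In Python, from plant import state, capture, close_job, tcp_to_grasp gives the robot as it stands. The module is installed in compiled form; this text tells all that it offers.
- The arm moves only by the tool play_rows, never from a script. Its argument "steps" is a list of rows, each a list of 4 numbers: the shift along the world's x, y, z in m, then the turn about the world's z in degrees. A call has 1 to 8 rows; each row shifts and turns the commanded pose from where the row before left it; what a row does not reach is not made up. A row lasts 1/10 s, in which the tool goes at most 50 mm and 8.59 degrees, less where a joint would pass 70% of its speed; a pose out of reach is approached as far as the arm can. A call with a gripper value outside its range is refused whole. "hand" is the opening, from 0 (shut) to 1 (fully open), set as the call begins (left out, the last holds). The fingers move at their own pace and stop on an object; the grip force is fixed at half the most. Time passes only in rows, so rows that do not move let the fingers close. It gives the time, the measured TCP pose, the force, the opening and the grip force at its end, in the units of the state.
- state(): the state, without advancing time (a new reading comes with each control period).
- capture(name): name is "scene" or "side" or "wrist"; returns a dict with "img" (420x560x3 uint8, red, green, blue), "depth" (420x560 float32, m along the optical axis (not along the pixel's ray), 0 where there is no reading), "K" (3x3 intrinsics, pixels), "camera_from_world" (4x4, takes a point from world to camera coordinates); the wrist camera has in their place "hand_eye" (4x4, takes a point from camera to tool coordinates, whose origin is the TCP and whose axes are the flange's). Camera axes: x right, y down, z forward; pixel columns grow to the right and rows downward; lengths in m; the calibration is good to about 2 mm. A picture is of the moment at which its call begins: read the wrist's pose just before it.
- close_job(): hands the job in; it is judged then, once.
The state is a dict: "t": time; "joint_pos": joint angles; "dq": joint speeds; "joint_torque": joint torques, N m; "tool_pos": TCP position; "ee_rot": TCP orientation; "contact_force": force on the tool from outside, world axes, zero at the start; "moment": the same for the moment, N m; "opening": opening from 0.0 (shut) to 1.0 (fully open); "grasp_force": force on a finger pad.
Only numpy, scipy, OpenCV 4.12 (cv2) and the standard library are available. Lean on these libraries where they do the work, as an engineer would, in place of code of your own. Each camera call takes 0.05 s, during which the arm holds its last target. There are 200 camera calls.

### The job

Clamp the open bottle (the one without a pump) in the bottle clamp, ready for its pump to be screwed on: the clamp was left nearly shut, so wind it open with the handwheel, stand the bottle upright in the vee, wind the jaw in until its sprung pad holds the bottle in the vee with the pad pressed back about half its travel, and let go. The bottle's wall is thin: grip it with no more than about 40 N a finger, set it down softly, and never let the pad press it with more than 20 N. Move the jaw only by the handwheel and leave the other things where they stand.

Things in the scene. Friction and masses are not known exactly. Their poses are not given: they have to be found in the camera images.
- bottle: the amber open bottle without a pump head, thin-walled, about 0.2 kg: round body 68 mm in diameter, straight from 5 mm to about 115 mm up, then a shoulder and an open neck up to 156 mm. Origin: centre of its underside, z up
- clamp: grey bottle clamp, fixed; bed 130 mm (x) by 290 mm (y), flat deck 24 mm above the table. Origin: centre of the bed's underside. Along its y: fixed 90 degree vee with white liners at the +y end, opening to -y (top 86 mm above the table); sliding jaw in the middle (top 84 mm); bridge with handwheel at the -y end. A rack comes out up to 45 mm past the -y end when open
- vee_seat (a point): point on the deck below the centre of a bottle of 68 mm that stands fully in the vee (touching both cheeks); axes as the clamp's. The bottle may be set down anywhere between jaw and vee within about 12 mm sideways of this point: the closing pad pushes it home along +y
- wheel_axis (a point): point on the upright axis of the handwheel, at the height of the middle of the crank grip (140 mm above the table); the wheel is 112 mm across, its top face 108 mm above the table
- crank_grip (a point): middle of the upright black crank grip on the handwheel: 18 mm in diameter, 55 mm tall (110 to 165 mm above the table), 45 mm from the wheel axis; it spins freely about its own axis, so a gripper holding it need not turn. Its direction from the wheel axis is the clamp's -x at wheel angle 0
- wheel (a joint): handwheel angle (rad), 0 to 6.0; grows counter-clockwise seen from above, which opens the clamp by 12 mm per rad; clockwise closes. It stays where it is left; turning it takes 5 to 9 N at the grip
- jaw_slide (a joint): jaw opening (m), 0 to 0.072, = 0.012 x wheel angle. The unpressed pad face just touches a 68 mm bottle standing fully in the vee at 0.030; at larger values there is that much more room. Below 0.030 the pad is pressed back by the difference
- pad_stroke (a joint): how far the sprung pad is pressed back into the jaw (m): 0 free, 0.012 all the way. The spring presses with 3 N at first touch, plus 1 N per mm; at 0.012 it is solid and the force shoots up
- pump_bottle: bystander: loose amber bottle with a black pump head, 68x76x204 mm; origin at its underside
- beaker: bystander: steel beaker, 67 mm in diameter, 78 mm tall; origin at its underside
- sample_1: bystander: small dropper bottle, 33 mm in diameter, 102 mm tall; origin at its underside
- tape_roll: bystander: roll of packing tape lying flat, 96 mm in diameter, 48 mm tall; origin at its underside
- spanner: bystander: steel spanner lying flat, 169 mm long, 9 mm thick; origin at its underside
- jaw: the sliding steel jaw: block 136 mm wide across the bed with an upright plate that carries the pad on two sprung pins; its origin has no use
- pad: the sprung pad on the jaw: black rubber face 52 mm wide and 52 mm tall (8 to 60 mm above the deck), looking to the vee. Its origin has no use
- filler: bystander, fixed: filling machine, a grey steel cabinet about 0.33 m square and 0.2 m tall. An upright filling nozzle hangs out in front of it on an arm: in the machine's own axes it stands at x -53 mm, y -207 mm and reaches from about 0.15 to 0.40 m above the table. Keep the arm clear of it
There are look-alikes about, which are no part of the job. Leave any green look-alike of the bottle alone.

How it is judged:
By the outcome, as a careful person would: the job done as asked, in the order asked, and still so for the second after the job is handed in, with the robot touching nothing.
It also fails if it takes over 69 s, if anything falls off the work surface, if the arm or the gripper's body presses on something with over 40 N, if the wrist force passes 120 N, or if a joint passes its speed limit or range.

## Working session

There is one attempt and no reset: what is moved stays moved. The work goes in short steps, Python scripts to look and compute and a tool call to move; the robot and the scene stay as the last step left them, time stands still between calls to the robot, and variables do not carry over. Pictures are saved under pics/ and viewed, at most 10 in all, crops included, and the job is handed in when it is done.

Besides the shell and the picture viewer there is one more tool, called after "Emit:" by a JSON object that holds its "method" and its "body", one argument or row to a line. play_rows: Moves the arm, as the interface text tells. Its arguments: {"type":"object","properties":{"steps":{"type":"array"},"hand":{"type":"number"}},"required":["steps"]}

```bash
mkdir -p pics; python3 - <<'E'
from plant import *
import cv2,numpy as np
print(state(),tcp_to_grasp)
for n in("scene","side"):
    c=capture(n);cv2.imwrite(f"pics/{n}0.png",c["img"][:,:,::-1]);np.savez(f"{n}0.npz",**c)
    print(n,c["K"],np.linalg.inv(c["camera_from_world"]).round(3))
E
```

```text
{'t': 0.0, 'joint_pos': array([-0.14951633,  0.42672484,  0.07385905,  1.60661336, -0.03410835,
        1.11081828, -0.06706591]), 'dq': array([-0.00040813,  0.00191472, -0.001259  ,  0.0008082 ,  0.00020135,
        0.00091379, -0.00209422]), 'joint_torque': array([-4.09355038e-03, -9.35844111e+01,  3.66462663e+00, -4.54201269e+01,
       -4.89189907e-02,  2.02478352e-02, -6.48899413e-05]), 'tool_pos': array([ 6.74549212e-01, -2.38011855e-05,  2.04777845e-01]), 'ee_rot': array([-4.27503377e-04,  7.07104008e-01,  7.07109254e-01, -4.92373356e-04]), 'contact_force': array([0.03892764, 0.04810663, 0.22914453]), 'moment': array([ 0.02539846,  0.02230712, -0.0063054 ]), 'grasp_force': 0.0, 'opening': 0.9981725361490283} 0.0188
scene [[536.85702948   0.         281.26608398]
 [  0.         536.85702948 201.3509515 ]
 [  0.           0.           1.        ]] [[ 0.617 -0.56   0.552 -0.351]
 [-0.787 -0.423  0.45  -0.76 ]
 [-0.019 -0.712 -0.702  1.242]
 [ 0.     0.     0.     1.   ]]
side [[412.92689776   0.         280.15384633]
 [  0.         412.92689776 204.9979042 ]
 [  0.           0.           1.        ]] [[ 0.921 -0.164  0.354  0.175]
 [-0.39  -0.335  0.858 -0.887]
 [-0.022 -0.928 -0.372  0.466]
 [ 0.     0.     0.     1.   ]]
```

View pics/scene0.png

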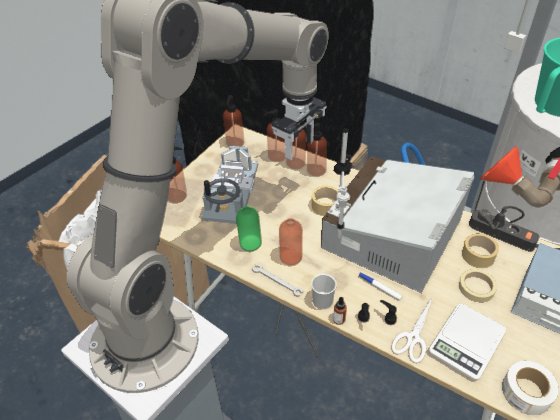

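View pics/side0.png

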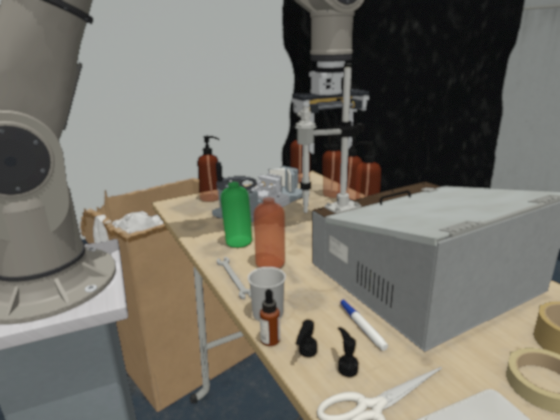

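The scene view shows an open amber bottle at (290,242), a green look-alike at (248,228) and the clamp at about (230,185), with the handwheel at (222,190). The side view shows the same bottle at (270,230), with the clamp behind the green bottle. Next I'll measure the bottle and take a closer look at the clamp.

```bash
cat > h.py <<'E'
import numpy as np,cv2
def load(n): return dict(np.load(n+".npz"))
def cloud(c):
    K=c["K"];d=c["depth"];v,u=np.indices(d.shape)
    p=np.stack([(u-K[0,2])/K[0,0]*d,(v-K[1,2])/K[1,1]*d,d,np.ones_like(d)],-1)
    T=c["T"] if "T" in c else np.linalg.inv(c["camera_from_world"])
    w=(p@T.T)[...,:3]; w[d==0]=np.nan
    return w
def ray(c,u,v,z):
    K=c["K"];T=c["T"] if "T" in c else np.linalg.inv(c["camera_from_world"])
    r=T[:3,:3]@[(u-K[0,2])/K[0,0],(v-K[1,2])/K[1,1],1];o=T[:3,3]
    return o+r*(z-o[2])/r[2]
def circ(xy):
    A=np.c_[xy*2,np.ones(len(xy))];s=np.linalg.lstsq(A,(xy**2).sum(1),rcond=None)[0]
    return s[:2],np.sqrt(s[2]+s[:2]@s[:2])
def wrist():
    from plant import state,capture
    from scipy.spatial.transform import Rotation as R
    s=state();c=capture("wrist");q=s["ee_rot"];T=np.eye(4)
    T[:3,:3]=R.from_quat(np.r_[q[1:],q[0]]).as_matrix();T[:3,3]=s["tool_pos"]
    c["T"]=T@c["hand_eye"];return c
E
python3 - <<'E'
from h import *
for n in("scene0","side0"):
    c=load(n);w=cloud(c);hsv=cv2.cvtColor(c["img"],cv2.COLOR_RGB2HSV)
    m=((hsv[...,0]<12)|(hsv[...,0]>172))&(hsv[...,1]>110)
    k,l,st,ce=cv2.connectedComponentsWithStats(m.astype(np.uint8))
    for i in range(1,k):
        if st[i,4]>150:
            p=w[(l==i)&np.isfinite(w[...,2])]
            if len(p)==0: continue
            b=p[(p[:,2]>.02)&(p[:,2]<.11)]
            print(n,st[i],np.nanpercentile(p,[2,50,98],axis=0).round(3).tolist(), [x.round(3) for x in circ(b[:,:2])] if len(b)>20 else '')
    t=w[(abs(w[...,0]-.6)<.3)&(abs(w[...,1])<.3)];print("table z",np.median(t[abs(t[:,2])<.02],axis=0))
c=load("scene0");cv2.imwrite("pics/crop1.png",cv2.resize(c["img"][135:235,180:300,::-1],None,fx=6.5,fy=6,interpolation=cv2.INTER_CUBIC)[:600,:780])
E
```

```text
scene0 [223 109  20  23 301] [[0.732, 0.332, 0.068], [0.751, 0.353, 0.124], [0.792, 0.393, 0.147]] [array([0.766, 0.365]), np.float64(0.031)]
scene0 [297 129  30  29 433] [[0.785, -0.0, 0.083], [0.804, 0.032, 0.125], [0.836, 0.099, 0.145]] [array([0.82 , 0.045]), np.float64(0.042)]
scene0 [481 147  41  37 872] [[0.759, -0.593, 0.293], [0.789, -0.561, 0.34], [0.85, -0.517, 0.38]] 
scene0 [279 219  23  46 889] [[0.422, -0.166, 0.014], [0.437, -0.147, 0.1], [0.471, -0.114, 0.152]] [array([ 0.455, -0.134]), np.float64(0.031)]
table z [ 0.4592662  -0.0034641  -0.00056932]
side0 [290 139  12  35 295] [[0.737, 0.336, -0.043], [0.748, 0.351, 0.095], [0.941, 0.818, 0.143]] [array([0.989, 0.518]), np.float64(0.295)]
side0 [321 150  20  47 606] [[0.768, 0.122, 0.007], [0.783, 0.17, 0.101], [0.943, 0.522, 0.148]] [array([0.992, 0.278]), np.float64(0.239)]
side0 [198 154  20  39 625] [[0.408, 0.295, 0.039], [0.43, 0.303, 0.096], [0.457, 0.324, 0.147]] [array([0.437, 0.324]), np.float64(0.026)]
side0 [ 348  155   34   44 1145] [[0.789, -0.0, 0.046], [0.806, 0.022, 0.108], [0.991, 0.312, 0.147]] [array([0.989, 0.106]), np.float64(0.2)]
side0 [ 254  201   31   66 1761] [[0.427, -0.166, 0.016], [0.449, -0.159, 0.088], [0.48, -0.134, 0.149]] [array([ 0.459, -0.133]), np.float64(0.032)]
side0 [260 309  19  37 342] [[0.351, -0.383, 0.006], [0.365, -0.38, 0.049], [0.376, -0.366, 0.065]] [array([ 0.365, -0.37 ]), np.float64(0.011)]
table z [ 0.40933536 -0.08250902  0.00198992]
```

View pics/crop1.png

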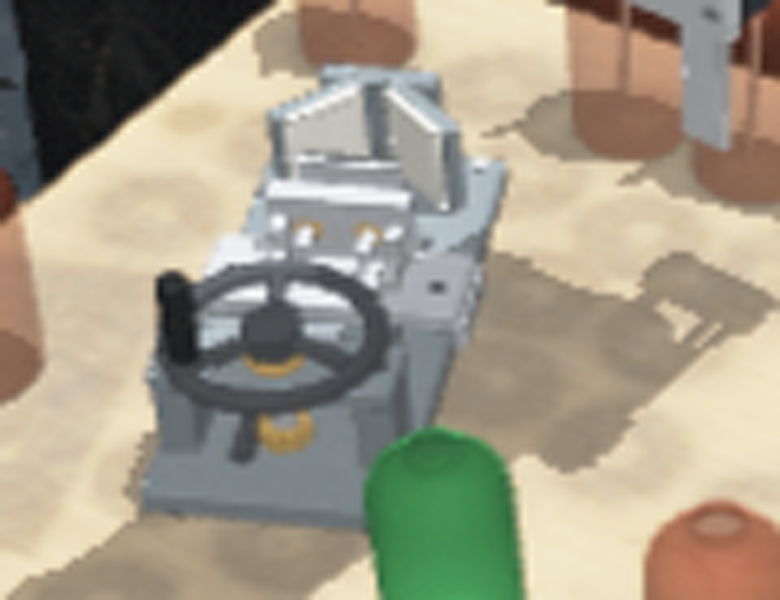

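The crop shows the clamp with its vee at the top (360,130), the handwheel hub at (272,330) and the black grip at the left (177,310). That is roughly the clamp's -x. The near-left deck corner is at (148,485). Next I'll get clamp numbers from the depth cloud.

```bash
python3 - <<'E'
from h import *
from scipy.optimize import least_squares
c=load("scene0");w=cloud(c);g=c["img"].mean(2)
U,V=np.meshgrid(range(560),range(420))
box=(U>200)&(U<262)&(V>142)&(V<222)
f=box&(g<110)&(abs(w[...,2]-.105)<.008)
p=w[f][:,:2];ce,r=circ(p);print("wheel raw",ce,r,len(p))
rim=p[np.hypot(*(p-ce).T)>.04];ce,r=circ(rim);print("wheel",ce,r)
q=box&(g<70)&(w[...,2]>.118)&(w[...,2]<.17);gp=w[q];print("grip",gp.mean(0),gp.min(0),gp.max(0),len(gp))
# deck
for (u,v) in [(148,485),(505,170),(365,515)]:
    print("deck corner",ray(c,180+u/6.5,135+v/6,.024))
d=w[box&(abs(w[...,2]-.024)<.004)][:,:2].astype(np.float32);print(cv2.minAreaRect(d),cv2.boxPoints(cv2.minAreaRect(d)))
t=w[box&(abs(w[...,2]-.086)<.004)];print("vee/jaw top",t.shape)
s=load("side0");ws=cloud(s)
for n,ww,cc in(("sc",w,c),("si",ws,s)):
    h=cv2.cvtColor(cc["img"],cv2.COLOR_RGB2HSV);m=((h[...,0]<12)|(h[...,0]>172))&(h[...,1]>110)
    b=ww[m&(abs(ww[...,0]-.457)<.05)&(abs(ww[...,1]+.134)<.05)&(ww[...,2]>.015)&(ww[...,2]<.11)][:,:2]
    r=least_squares(lambda x:np.hypot(*(b-x).T)-.034,[.457,-.134],loss="soft_l1",f_scale=.002);print(n,r.x,len(b))
# tall clutter map: max z on 4 cm grid
P=np.r_[w.reshape(-1,3),ws.reshape(-1,3)]
for x in np.arange(.35,.9,.05):
    print(f"{x:.2f}",[ (int(1000*np.percentile(P[k,2],98)) if (k:=(abs(P[:,0]-x)<.025)&(abs(P[:,1]-y)<.025)&(P[:,2]<.6)).sum()>3 else -1) for y in np.arange(-.3,.46,.05)])
E
```

```text
wheel raw [0.46884186 0.13493384] 0.04350132308057247 387
wheel [0.46885744 0.13374425] 0.05230237542226112
grip [0.4260201  0.15796271 0.1445332 ] [0.41860023 0.01024025 0.11860853] [0.43604523 0.1693072  0.16736707] 65
deck corner [0.40723375 0.17913501 0.024     ]
deck corner [0.70713114 0.203704   0.024     ]
deck corner [0.45475693 0.08035395 0.024     ]
((0.5971540212631226, 0.2144257128238678), (0.3921695947647095, 0.1416446566581726), 26.790002822875977) [[0.39019495 0.1892666 ]
 [0.45403725 0.06282544]
 [0.8041131  0.23958482]
 [0.7402708  0.36602598]]
vee/jaw top (327, 3)
sc [ 0.45780707 -0.13166202] 475
si [ 0.46010141 -0.13092745] 1131
0.35 [79, 74, 10, 10, 10, 8, 3, 3, 3, 4, 3, 3, 3, 2, 4, -1]
0.40 [79, 79, 8, 102, 9, 135, 153, 5, 5, 147, 26, 4, 134, 87, 3, -1]
0.45 [360, 337, 4, 152, 156, 135, 156, 115, 109, 163, 109, 3, 200, 199, -428, -1]
0.50 [340, 318, 4, 140, 117, 5, 4, 3, 110, 113, 110, 26, 3, 2, -453, -1]
0.55 [163, 309, 303, 4, 3, 597, 6, 5, 24, 85, 63, 82, 3, 3, 2, -555]
0.60 [166, 307, 419, 4, 4, 595, 425, 544, 4, 47, 86, 87, 84, 3, 3, -397]
0.65 [168, 163, 307, 140, 49, 589, 535, 541, 4, 36, 88, 89, 88, 5, 4, -3]
0.70 [169, 165, 144, 141, 7, 591, 379, 61, 5, 4, 27, 89, 86, 5, 5, 0]
0.75 [171, 163, 146, 143, 48, 562, 347, 5, 43, 119, 195, 4, 4, 201, 170, 4]
0.80 [173, 160, 151, 143, 4, 5, 163, 204, 194, 140, 201, 4, 5, 161, -1, -1]
0.85 [174, 161, 148, 143, 3, 4, 162, 204, 170, -1, -1, 2, 4, 4, 4, 4]
```

```bash
python3 - <<'E'
from h import *
from plant import capture
print(capture("wrist")["hand_eye"].round(3),capture("wrist")["K"].round(1))
for n in("scene0","side0"):
    c=load(n);w=cloud(c)
    for z in np.arange(.16,.44,.04):
        k=(abs(w[...,2]-z)<.02)&(w[...,0]>.3)&(w[...,0]<.75)&(w[...,1]<-.08)&(w[...,1]>-.4)
        p=w[k];v,u=np.where(k)
        if len(p): print(n,z.round(2),len(p),np.percentile(p,[5,25,50,75,95],axis=0)[:,:2].round(3).tolist(),np.median(u),np.median(v))
    h=cv2.cvtColor(c["img"],cv2.COLOR_RGB2HSV);g=(abs(h[...,0]-65)<15)&(h[...,1]>120)
    p=w[g&(w[...,0]<.6)&(w[...,2]<.2)&(w[...,2]>.01)];print("green",np.percentile(p,[2,50,98],axis=0).round(3).tolist())
E
```

```text
[[ 0.    -0.962 -0.273  0.08 ]
 [ 1.     0.    -0.     0.001]
 [ 0.    -0.273  0.962 -0.179]
 [ 0.     0.     0.     1.   ]] [[373.6   0.  281.7]
 [  0.  373.6 204.2]
 [  0.    0.    1. ]]
scene0 0.16 3305 [[0.538, -0.378], [0.57, -0.342], [0.623, -0.299], [0.684, -0.252], [0.736, -0.184]] 375.0 211.0
scene0 0.2 406 [[0.467, -0.399], [0.597, -0.394], [0.657, -0.388], [0.707, -0.379], [0.742, -0.288]] 409.0 213.0
scene0 0.24 90 [[0.46, -0.294], [0.463, -0.29], [0.466, -0.287], [0.473, -0.279], [0.59, -0.203]] 340.0 223.0
scene0 0.28 98 [[0.464, -0.29], [0.467, -0.287], [0.57, -0.226], [0.581, -0.206], [0.63, -0.197]] 341.0 175.5
scene0 0.32 364 [[0.457, -0.297], [0.467, -0.284], [0.577, -0.218], [0.591, -0.206], [0.627, -0.192]] 343.0 169.0
scene0 0.36 135 [[0.46, -0.293], [0.463, -0.288], [0.471, -0.279], [0.589, -0.207], [0.593, -0.202]] 343.0 188.0
scene0 0.4 64 [[0.587, -0.21], [0.589, -0.208], [0.59, -0.206], [0.592, -0.203], [0.597, -0.2]] 345.0 136.0
scene0 0.44 7 [[0.587, -0.211], [0.59, -0.207], [0.592, -0.204], [0.595, -0.201], [0.596, -0.201]] 345.0 130.0
green [[0.388, -0.
[... 323 characters left out ...]
7, -0.29], [0.473, -0.286], [0.592, -0.208], [0.599, -0.204]] 308.0 177.0
side0 0.28 337 [[0.467, -0.289], [0.471, -0.287], [0.579, -0.225], [0.594, -0.208], [0.632, -0.201]] 342.0 146.0
side0 0.32 798 [[0.459, -0.297], [0.467, -0.291], [0.524, -0.253], [0.59, -0.213], [0.614, -0.2]] 324.5 129.0
side0 0.36 316 [[0.463, -0.292], [0.467, -0.29], [0.475, -0.282], [0.593, -0.208], [0.598, -0.204]] 309.0 109.0
side0 0.4 156 [[0.59, -0.21], [0.591, -0.209], [0.593, -0.208], [0.596, -0.206], [0.6, -0.201]] 347.0 76.0
side0 0.44 16 [[0.59, -0.211], [0.59, -0.21], [0.593, -0.208], [0.596, -0.206], [0.6, -0.202]] 347.5 63.5
green [[0.393, -0.036, 0.014], [0.417, -0.029, 0.089], [0.448, -0.002, 0.153]]
```

Emit:
{"method": "play_rows", "body": {
  "steps": [
    [-0.01, 0.02, 0.03, 0],
    [-0.015, 0.025, 0.03, 0],
    [-0.015, 0.025, 0.03, 0],
    [-0.015, 0.025, 0.03, 0],
    [-0.015, 0.02, 0.03, 0],
    [-0.01, 0.015, 0.02, 0],
    [0, 0, 0, 0],
    [0, 0, 0, 0]
  ]
}}

```text
t: 1.0
tool_pos: [0.5949, 0.1299, 0.3754]
ee_rot: [0.0, 0.707, 0.707, 0.0]
contact_force: [0.1, -0.9, -0.7]
opening: 1.002
grasp_force: 0.0
```

```bash
python3 - <<'E'
from h import *
c=wrist();np.savez("w1.npz",**c);cv2.imwrite("pics/w1.png",c["img"][:,:,::-1])
E
```

```text
(no output)
```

View pics/w1.png

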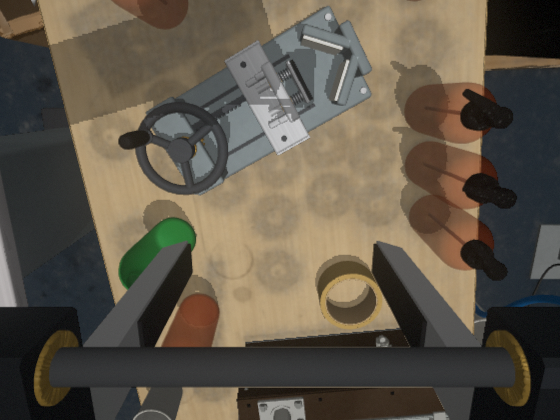

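The wrist view shows the handwheel centred at about (182,148) with its grip at (133,140). The bed runs up and to the right, the vee liners form an L with its corner near (352,52), and the green bottle is at (160,250). All the other amber bottles carry pumps. Next I'll fit the wheel, the axis and the vee.

```bash
python3 - <<'E'
from h import *
w1=load("w1");s=load("scene0");si=load("side0")
C=cloud(w1);U,V=np.meshgrid(range(560),range(420));g=w1["img"].mean(2)
f=(U>100)&(U<240)&(V>90)&(V<205)&(g<90)&(abs(C[...,2]-.105)<.01)
# wheel outer contour -> rays at z=.108
P=np.array([ray(w1,u,v,.108)[:2] for v,u in zip(*np.where(f))])
ce=np.array([.469,.134])
for _ in range(6):
    d=P-ce;r=np.hypot(*d.T);rim=P[(r>.042)&(r<.058)];ce,R=circ(rim)
d=P-ce;print("wheel",ce,R,"depth ctr",circ(C[f][:,:2][np.hypot(*(C[f][:,:2]-ce).T)>.04]),"outer pct",np.percentile(np.hypot(*(rim-ce).T),[2,98]))
k=(U>105)&(U<165)&(V>115)&(V<165)&(g<90)&(C[...,2]>.116)
q=C[k];print("grip pts",len(q),np.percentile(q,[5,50,95],axis=0).round(3).tolist())
t=k&(C[...,2]>.158);v,u=np.where(t);print("top px",u.mean(),v.mean(),ray(w1,u.mean(),v.mean(),.165))
S=cloud(s);gs=s["img"].mean(2);ks=(abs(S[...,0]-.43)<.03)&(abs(S[...,1]-.155)<.03)&(S[...,2]>.125)&(S[...,2]<.162)&(gs<80)
print("scene grip",S[ks].mean(0),[ray(s,*np.array(np.where(ks)).mean(1)[::-1],S[ks][:,2].mean())])
# bed edges
a=[ray(w1,u,v,.024)[:2] for u,v in((205,195),(370,95),(330,8))];
print("deck pts",a,"az",np.degrees(np.arctan2(*(a[1]-a[0])[::-1])),"far edge az",np.degrees(np.arctan2(*(a[2]-a[1])[::-1])),np.linalg.norm(a[2]-a[1]),np.linalg.norm(a[1]-a[0]))
for n,c,W in(("s",s,S),("si",si,cloud(si)),("w",w1,C)):
    gi=c["img"].astype(float);m=(gi.min(2)>165)&(W[...,2]>.03)&(W[...,2]<.084)&(abs(W[...,0]-.68)<.1)&(abs(W[...,1]-.24)<.1)
    p=W[m];print(n,len(p),np.percentile(p,[2,50,98],axis=0).round(3).tolist() if len(p) else '')
cv2.imwrite("pics/w1c.png",cv2.resize(w1["img"][0:150,220:390,::-1],None,fx=4,fy=4,interpolation=cv2.INTER_CUBIC))
E
```

```text
wheel [0.47588671 0.15055592] 0.04930487359027952 depth ctr (array([0.47551083, 0.15038193]), np.float64(0.04935831379560509)) outer pct [0.04305142 0.05487384]
grip pts 441 [[0.428, 0.159, 0.123], [0.437, 0.167, 0.157], [0.441, 0.174, 0.165]]
top px 125.99521531100478 141.37799043062202 [0.43446184 0.16645306 0.165     ]
scene grip [0.42606267 0.16040543 0.14481583] [array([0.42609487, 0.16044637, 0.14481583])]
deck pts [array([0.48304652, 0.07294697]), array([0.71557781, 0.21367459]), array([0.65725806, 0.32082632])] az 31.182269198821228 far edge az 118.55824144037572 0.12199461804301732 0.27179968125390747
s 303 [[0.581, 0.145, 0.033], [0.619, 0.219, 0.065], [0.687, 0.284, 0.084]]
si 58 [[0.583, 0.202, 0.046], [0.648, 0.269, 0.077], [0.664, 0.277, 0.084]]
w 947 [[0.581, 0.143, 0.033], [0.6, 0.167, 0.04], [0.627, 0.218, 0.084]]
```

View pics/w1c.png

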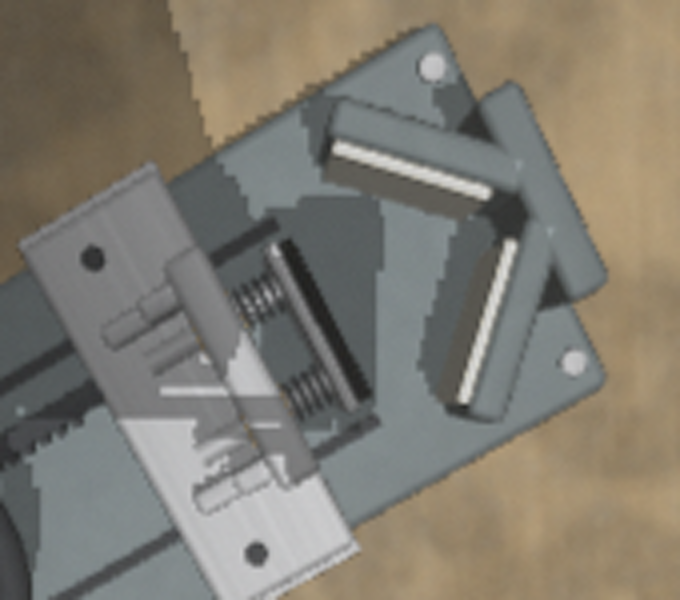

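The crop shows the vee liner tops: upper strip (332,157)-(487,202) and lower strip (505,240)-(458,402). It also shows the pad at (280,245)-(365,400) and the bed edges.

```bash
python3 - <<'E'
from h import *
w1=load("w1")
R=lambda u,v,z:ray(w1,220+(u+.5)/4-.5,(v+.5)/4-.5,z)[:2]
az=lambda a,b:np.degrees(np.arctan2(*(b-a)[::-1]))
def inter(a,b,c,d):
    t=np.linalg.solve(np.c_[b-a,c-d],c-a);return a+t[0]*(b-a)
print("edges",az(R(360,545,.024),R(590,392,.024)),az(R(215,145,.024),R(410,37,.024)),"far",az(R(600,370,.024),R(445,30,.024))-90)
for z in(.084,.086):
    a,b,c,d=R(332,157,z),R(487,202,z),R(505,240,z),R(458,402,z)
    A1,A2=az(a,b),az(d,c);v=inter(a,b,c,d);print("liners",A1,A2,"vertex",v,np.linalg.norm(b-a),np.linalg.norm(d-c))
    for Y in ((A1+A2)/2,28.5):
        y=np.array([np.cos(np.radians(Y)),np.sin(np.radians(Y))]);x=np.array([y[1],-y[0]])
        seat=v-.034*2**.5*y;wc=np.array([.476,.1505]);print("Y",Y,"seat",seat,"wheel in seat frame x,y",(wc-seat)@x,(wc-seat)@y)
# bed centre line from edges
e1,e2=R(475,468,.024),R(312,91,.024);print("edge width",(e1-e2)@x,"centre vs wheel x",((e1+e2)/2-wc)@x)
print("pad face az",az(R(372,400,.08),R(292,240,.08))-90)
p=R(332,320,.082);print("pad face y rel seat",(p-seat)@y)
gr=np.array([.4345,.1665])-wc;print("wheel angle",np.degrees(np.arctan2(gr@y,-gr@x)),"(ccw from -x =>",(np.degrees(np.arctan2(gr[1],gr[0]))-(Y+90)))
E
```

```text
edges 33.70827093484598 27.000208244459788 far 28.409161243430248
liners -14.918434271445046 75.30501665261194 vertex [0.67311525 0.26151353] 0.04715403255431193 0.04754125478839523
Y 30.193291190583448 seat [0.63155527 0.23733156] wheel in seat frame x,y -0.0031802201586338596 -0.17812087980638297
Y 28.5 seat [0.63085886 0.23857018] wheel in seat frame x,y 0.003505321000707712 -0.1781160755217823
liners -14.918434271444978 75.30501665261184 vertex [0.67278462 0.26129274] 0.04695344579267638 0.04733902083669426
Y 30.19329119058343 seat [0.63122464 0.23711076] wheel in seat frame x,y -0.003204780028633821 -0.17772406220887754
Y 28.5 seat [0.63052823 0.23834939] wheel in seat frame x,y 0.0034690462109623304 -0.17772015692846627
edge width 0.13216649832797212 centre vs wheel x -0.0020148034617831143
pad face az 28.481025332294806
pad face y rel seat -0.012433392195180967
wheel angle -40.416245417619336 (ccw from -x => 40.416245417619336
```

Emit:
{"method": "play_rows", "body": {
  "steps": [
    [-0.032, 0.0073, -0.035, 0],
    [-0.032, 0.0073, -0.035, 0],
    [-0.032, 0.0073, -0.035, 0],
    [-0.032, 0.0073, -0.035, 0],
    [-0.0325, 0.0073, -0.035, 0],
    [0, 0, -0.027, 0],
    [0, 0, -0.026, 0],
    [0, 0, -0.026, 0]
  ]
}}

```text
t: 1.85
tool_pos: [0.434, 0.1653, 0.1196]
ee_rot: [-0.0, 0.708, 0.707, -0.001]
contact_force: [0.9, 0.0, -0.1]
opening: 1.0
grasp_force: 0.0
```

Emit:
{"method": "play_rows", "body": {
  "steps": [
    [0, 0, 0, 0],
    [0, 0, 0, 0],
    [0, 0, 0, 0],
    [0, 0, 0, 0],
    [0, 0, 0, 0],
    [0, 0, 0, 0]
  ],
  "hand": 0.0
}}

```text
t: 2.45
tool_pos: [0.4347, 0.1666, 0.122]
ee_rot: [0.0, 0.707, 0.707, 0.0]
contact_force: [0.5, 0.2, 0.1]
opening: 0.53
grasp_force: 0.0
```

Emit:
{"method": "play_rows", "body": {
  "steps": [
    [0, 0, 0, 0],
    [0, 0, 0, 0],
    [0, 0, 0, 0],
    [0, 0, 0, 0],
    [0, 0, 0, 0],
    [0, 0, 0, 0]
  ]
}}

```text
t: 3.05
tool_pos: [0.433, 0.1665, 0.1213]
ee_rot: [-0.001, 0.707, 0.707, -0.001]
contact_force: [-9.9, 0.1, 8.1]
opening: 0.187
grasp_force: 30.0
```

```bash
python3 - <<'E'
import numpy as np
a=np.radians(159.6+8.6*np.arange(33));p=np.round(np.c_[np.cos(a),np.sin(a)]*.045,4);d=np.diff(p,axis=0).round(4)
for i in range(0,32,8):print([[float(x),float(y),0,0] for x,y in d[i:i+8]], p[i+8])
E
```

```text
[[-0.0018, -0.0065, 0, 0], [-0.0009, -0.0067, 0, 0], [0.0001, -0.0067, 0, 0], [0.0011, -0.0067, 0, 0], [0.0022, -0.0064, 0, 0], [0.003, -0.006, 0, 0], [0.0039, -0.0055, 0, 0], [0.0047, -0.0049, 0, 0]] [-0.0299 -0.0337]
[[0.0054, -0.004, 0, 0], [0.0059, -0.0033, 0, 0], [0.0063, -0.0023, 0, 0], [0.0067, -0.0013, 0, 0], [0.0067, -0.0004, 0, 0], [0.0067, 0.0007, 0, 0], [0.0066, 0.0017, 0, 0], [0.0062, 0.0026, 0, 0]] [ 0.0206 -0.04  ]
[[0.0057, 0.0035, 0, 0], [0.0052, 0.0043, 0, 0], [0.0044, 0.0051, 0, 0], [0.0037, 0.0057, 0, 0], [0.0027, 0.0062, 0, 0], [0.0018, 0.0065, 0, 0], [0.0009, 0.0067, 0, 0], [-0.0002, 0.0067, 0, 0]] [0.0448 0.0047]
[[-0.0013, 0.0066, 0, 0], [-0.0021, 0.0064, 0, 0], [-0.0032, 0.006, 0, 0], [-0.0039, 0.0055, 0, 0], [-0.0048, 0.0048, 0, 0], [-0.0054, 0.004, 0, 0], [-0.0059, 0.0032, 0, 0], [-0.0064, 0.0022, 0, 0]] [0.0118 0.0434]
```

Emit:
{"method": "play_rows", "body": {
  "steps": [
    [-0.003, -0.0065, 0, 0],
    [-0.0009, -0.0067, 0, 0],
    [0.0001, -0.0067, 0, 0],
    [0.0011, -0.0067, 0, 0],
    [0.0022, -0.0064, 0, 0],
    [0.003, -0.006, 0, 0],
    [0.0039, -0.0055, 0, 0],
    [0.0047, -0.0049, 0, 0]
  ]
}}

```text
t: 3.85
tool_pos: [0.4432, 0.1157, 0.1212]
ee_rot: [-0.001, 0.707, 0.707, -0.002]
contact_force: [-14.4, -6.8, 15.4]
opening: 0.185
grasp_force: 30.0
```

Emit:
{"method": "play_rows", "body": {
  "steps": [
    [0.0044, -0.005, 0.001, 0],
    [0.0052, -0.0043, 0.001, 0],
    [0.0063, -0.0023, 0, 0],
    [0.0067, -0.0013, 0, 0],
    [0.0067, -0.0004, 0, 0],
    [0.0067, 0.0007, 0, 0],
    [0.0066, 0.0017, 0, 0],
    [0.0062, 0.0026, 0, 0]
  ]
}}

```text
t: 4.65
tool_pos: [0.4922, 0.1071, 0.1216]
ee_rot: [-0.001, 0.707, 0.707, -0.003]
contact_force: [-3.7, -5.4, -15.4]
opening: 0.185
grasp_force: 30.0
```

Emit:
{"method": "play_rows", "body": {
  "steps": [
    [0.0057, 0.0034, -0.001, 0],
    [0.0052, 0.0042, 0, 0],
    [0.0044, 0.0051, 0, 0],
    [0.0037, 0.0057, 0, 0],
    [0.0027, 0.0062, 0, 0],
    [0.0018, 0.0065, 0, 0],
    [0.0009, 0.0067, 0, 0],
    [-0.0002, 0.0067, 0, 0]
  ]
}}

```text
t: 5.45
tool_pos: [0.5187, 0.1521, 0.1216]
ee_rot: [0.0, 0.707, 0.707, -0.001]
contact_force: [5.1, -4.8, -11.8]
opening: 0.189
grasp_force: 30.0
```

Emit:
{"method": "play_rows", "body": {
  "steps": [
    [-0.0013, 0.0066, 0, 0],
    [-0.0021, 0.0064, 0, 0],
    [-0.0032, 0.006, 0, 0],
    [-0.0039, 0.0055, 0, 0],
    [-0.0048, 0.0048, 0, 0],
    [-0.0054, 0.004, 0, 0],
    [-0.0059, 0.0032, 0, 0],
    [-0.0064, 0.0022, 0, 0]
  ]
}}

```text
t: 6.25
tool_pos: [0.4853, 0.1917, 0.1216]
ee_rot: [0.0, 0.707, 0.707, -0.0]
contact_force: [4.7, -0.9, -13.4]
opening: 0.187
grasp_force: 30.0
```

Emit:
{"method": "play_rows", "body": {
  "steps": [
    [0, 0, 0, 0],
    [0, 0, 0, 0],
    [0, 0, 0, 0]
  ],
  "hand": 0.5
}}

```text
t: 6.55
tool_pos: [0.4859, 0.192, 0.1227]
ee_rot: [0.0, 0.707, 0.707, 0.0]
contact_force: [0.8, 0.2, -0.6]
opening: 0.403
grasp_force: 0.0
```

Emit:
{"method": "play_rows", "body": {
  "steps": [
    [0, 0, 0.04, 0],
    [0, 0, 0.045, 0],
    [0, 0, 0.045, 0],
    [-0.002, -0.03, 0.01, 0],
    [-0.004, -0.045, 0, 0],
    [-0.004, -0.045, 0, 0],
    [-0.004, -0.045, 0, 0],
    [-0.004, -0.045, 0, 0]
  ],
  "hand": 1.0
}}

```text
t: 7.35
tool_pos: [0.4673, -0.0199, 0.2629]
ee_rot: [0.0, 0.707, 0.707, 0.0]
contact_force: [0.6, -1.4, 0.3]
opening: 1.003
grasp_force: 0.0
```

Emit:
{"method": "play_rows", "body": {
  "steps": [
    [-0.004, -0.045, 0, 0],
    [-0.0029, -0.045, 0, 0],
    [-0.002, -0.0235, 0, 0],
    [0, 0, 0, 0],
    [0, 0, 0, 0]
  ]
}}

```text
t: 7.85
tool_pos: [0.4587, -0.1316, 0.2626]
ee_rot: [-0.0, 0.708, 0.707, 0.0]
contact_force: [-0.3, 0.1, 0.0]
opening: 0.995
grasp_force: 0.0
```

```bash
python3 - <<'E'
from h import *
from plant import state
from scipy.optimize import least_squares
s=state();print(s["tool_pos"],s["opening"])
P=np.array([[.433,.1665],[.4432,.1157],[.4922,.1071],[.5187,.1521],[.4853,.1917]]);print(circ(P))
c=wrist();np.savez("w2.npz",**c);cv2.imwrite("pics/w2.png",c["img"][:,:,::-1])
W=cloud(c);h=cv2.cvtColor(c["img"],cv2.COLOR_RGB2HSV);m=((h[...,0]<12)|(h[...,0]>172))&(h[...,1]>110)
b=W[m&(abs(W[...,0]-.459)<.06)&(abs(W[...,1]+.131)<.06)&(W[...,2]>.01)];print(len(b),np.percentile(b,[2,50,98],axis=0).round(3).tolist())
n=b[b[:,2]>.148];print("neck",n.mean(0),[x for x in circ(n[:,:2])])
b=b[(b[:,2]<.11)];
if len(b)>30: print("body",least_squares(lambda x:np.hypot(*(b[:,:2]-x).T)-.034,[.459,-.131],loss="soft_l1",f_scale=.002).x,len(b))
E
```

```text
[ 0.45873921 -0.1316462   0.26257892] 0.9947258042586948
(array([0.47403374, 0.14823182]), np.float64(0.04488835392155834))
4148 [[0.433, -0.152, 0.045], [0.459, -0.117, 0.139], [0.488, -0.096, 0.155]]
neck [ 0.46160643 -0.12767642  0.15300929] [array([ 0.46192606, -0.12794516]), np.float64(0.011768977694098844)]
body [ 0.45976735 -0.13036858] 404
```

View pics/w2.png

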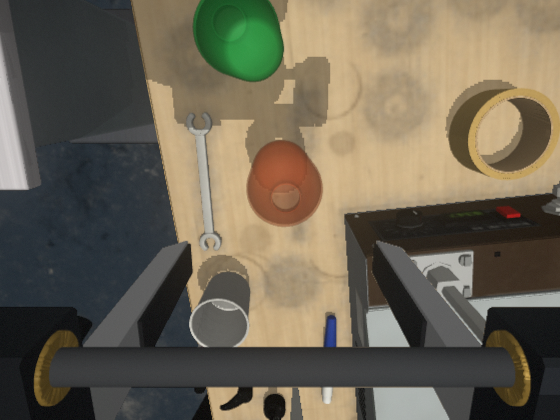

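The wrist view shows the open bottle upright, its neck at (285,193), midway between the fingers. The spanner (205,180) and beaker (220,315) are clear. I'll go down and grip.

Emit:
{"method": "play_rows", "body": {
  "steps": [
    [0.0012, 0.0006, -0.035, 0],
    [0, 0, -0.04, 0],
    [0, 0, -0.04, 0],
    [0, 0, -0.035, 0],
    [0, 0, -0.025, 0],
    [0, 0, -0.01, 0],
    [0, 0, 0, 0],
    [0, 0, 0, 0]
  ]
}}

```text
t: 8.7
tool_pos: [0.4606, -0.1306, 0.0784]
ee_rot: [0.0, 0.707, 0.707, 0.0]
contact_force: [-0.0, -0.7, -0.5]
opening: 0.996
grasp_force: 0.0
```

Emit:
{"method": "play_rows", "body": {
  "steps": [
    [0, 0, 0, 0],
    [0, 0, 0, 0],
    [0, 0, 0, 0],
    [0, 0, 0, 0],
    [0, 0, 0, 0],
    [0, 0, 0, 0],
    [0, 0, 0, 0]
  ],
  "hand": 0.5
}}

```text
t: 9.4
tool_pos: [0.4601, -0.131, 0.0779]
ee_rot: [0.0, 0.707, 0.707, 0.0]
contact_force: [-1.7, 0.9, 7.6]
opening: 0.709
grasp_force: 29.9
```

Emit:
{"method": "play_rows", "body": {
  "steps": [
    [0, 0, 0.01, 0],
    [0, 0, 0.03, 0],
    [0, 0, 0.04, 0],
    [0, 0, 0.04, 0],
    [0.01, 0.01, 0.005, 0],
    [0.02, 0.02, 0, 0],
    [0.025, 0.03, 0, 0],
    [0.025, 0.04, 0, 0]
  ]
}}

```text
t: 10.2
tool_pos: [0.5404, -0.0307, 0.2024]
ee_rot: [0.0, 0.708, 0.706, -0.0]
contact_force: [0.6, -0.4, -2.3]
opening: 0.708
grasp_force: 29.8
```

Emit:
{"method": "play_rows", "body": {
  "steps": [
    [0.022, 0.045, 0, 0],
    [0.018, 0.045, 0, 0],
    [0.015, 0.045, 0, 0],
    [0.01, 0.045, 0, 0],
    [0.007, 0.04, 0, 0],
    [0.004, 0.025, 0, 0],
    [0.001, 0.015, 0, 0],
    [0, 0, 0, 0]
  ]
}}

```text
t: 11.0
tool_pos: [0.6161, 0.2312, 0.2016]
ee_rot: [-0.001, 0.706, 0.708, -0.0]
contact_force: [-0.6, -0.8, -3.1]
opening: 0.709
grasp_force: 29.8
```

```bash
python3 - <<'E'
from h import *
from plant import state,capture
s=state();print(s["tool_pos"],s["opening"],s["grasp_force"],s["contact_force"],s["t"])
a=wrist()["img"];c=capture("scene")["img"]
o=np.hstack([cv2.resize(a[20:320,130:430],(400,400)),cv2.resize(c[110:230,190:310],(400,400),interpolation=cv2.INTER_CUBIC)])
cv2.imwrite("pics/w3.png",o[:,:,::-1])
E
```

```text
[0.61607918 0.23119426 0.20160057] 0.7091224548156471 29.77323300903663 [-0.57209311 -0.7500219  -3.13279438] 11.0
```

View pics/w3.png

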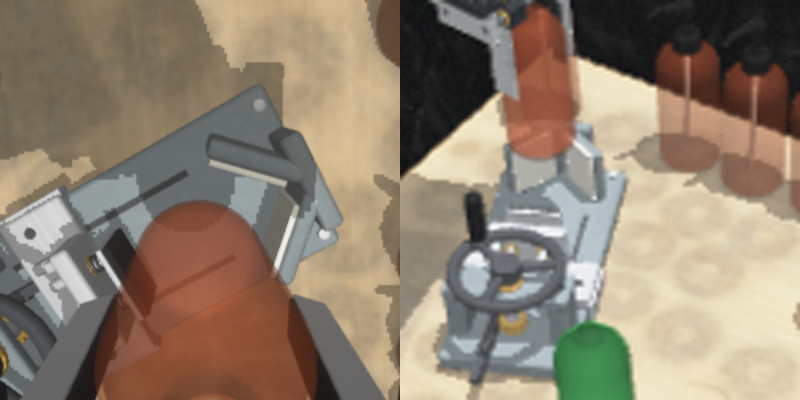

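The left half shows the bottle hanging over the deck between the pad (130,290) and the vee liners (270,200), and clear of both. The right half shows it above the clamp, with the crank at the left (475,215). I'll lower it.

Emit:
{"method": "play_rows", "body": {
  "steps": [
    [0, 0, -0.02, 0],
    [0, 0, -0.025, 0],
    [0, 0, -0.022, 0],
    [0, 0, -0.015, 0],
    [0, 0, -0.008, 0],
    [0, 0, -0.004, 0],
    [0, 0, -0.002, 0],
    [0, 0, -0.001, 0]
  ]
}}

```text
t: 11.9
tool_pos: [0.6172, 0.229, 0.1061]
ee_rot: [0.0, 0.707, 0.707, 0.0]
contact_force: [-0.3, -0.0, -2.7]
opening: 0.706
grasp_force: 29.8
```

Emit:
{"method": "play_rows", "body": {
  "steps": [
    [0, 0, -0.0005, 0],
    [0, 0, -0.0005, 0],
    [0, 0, -0.0005, 0],
    [0, 0, -0.0005, 0],
    [0, 0, 0, 0]
  ]
}}

```text
t: 12.4
tool_pos: [0.6168, 0.229, 0.1035]
ee_rot: [-0.0, 0.707, 0.707, -0.0]
contact_force: [-0.3, 0.6, -2.1]
opening: 0.708
grasp_force: 29.8
```

Emit:
{"method": "play_rows", "body": {
  "steps": [
    [0, 0, -0.0005, 0],
    [0, 0, -0.0005, 0],
    [0, 0, -0.0005, 0],
    [0, 0, 0, 0]
  ]
}}

```text
t: 12.8
tool_pos: [0.6169, 0.229, 0.102]
ee_rot: [-0.0, 0.707, 0.707, 0.0]
contact_force: [-0.1, -0.3, -1.8]
opening: 0.709
grasp_force: 29.8
```

Emit:
{"method": "play_rows", "body": {
  "steps": [
    [0, 0, -0.0005, 0],
    [0, 0, -0.0005, 0],
    [0, 0, 0, 0]
  ]
}}

```text
t: 13.1
tool_pos: [0.617, 0.2291, 0.1019]
ee_rot: [-0.0, 0.707, 0.707, 0.0]
contact_force: [-4.1, -2.1, 11.2]
opening: 0.707
grasp_force: 29.9
```

Emit:
{"method": "play_rows", "body": {
  "steps": [
    [0, 0, 0.0005, 0],
    [0, 0, 0, 0],
    [0, 0, 0, 0],
    [0, 0, 0, 0],
    [0, 0, 0, 0]
  ],
  "hand": 1.0
}}

```text
t: 13.6
tool_pos: [0.6168, 0.229, 0.1014]
ee_rot: [-0.0, 0.707, 0.707, -0.0]
contact_force: [-0.2, -0.0, -0.2]
opening: 0.999
grasp_force: 0.0
```

Emit:
{"method": "play_rows", "body": {
  "steps": [
    [0, 0, 0.02, 0],
    [0, 0, 0.035, 0],
    [0, 0, 0.04, 0],
    [0, 0, 0.04, 0],
    [0, 0, 0.03, 0],
    [0, 0, 0, 0],
    [0, 0, 0, 0]
  ]
}}

```text
t: 14.3
tool_pos: [0.6169, 0.2291, 0.2667]
ee_rot: [0.0, 0.707, 0.707, 0.0]
contact_force: [-0.4, -0.5, -1.1]
opening: 1.0
grasp_force: 0.0
```

```bash
python3 - <<'E'
from h import *
from plant import state,capture
from scipy.optimize import least_squares
s=state();print(s["tool_pos"],s["opening"])
cc=capture("scene");W=cloud(cc);h=cv2.cvtColor(cc["img"],cv2.COLOR_RGB2HSV);m=((h[...,0]<12)|(h[...,0]>172))&(h[...,1]>90)
b=W[m&(abs(W[...,0]-.617)<.06)&(abs(W[...,1]-.229)<.06)&(W[...,2]>.03)&(W[...,2]<.19)]
print(len(b),np.percentile(b,[2,50,98],axis=0).round(3).tolist())
for lo,hi in((.09,.11),(.11,.138)):
    k=b[(b[:,2]>lo)&(b[:,2]<hi)]
    if len(k)>10: print(lo,least_squares(lambda x:np.hypot(*(k[:,:2]-x).T)-.034,[.617,.229],loss="soft_l1",f_scale=.002).x,len(k))
a=wrist()["img"];c=cc["img"]
o=np.hstack([cv2.resize(a[20:320,130:430],(400,400)),cv2.resize(c[110:230,190:310],(400,400),interpolation=cv2.INTER_CUBIC)])
cv2.imwrite("pics/w4.png",o[:,:,::-1])
E
```

```text
[0.61692179 0.22906148 0.26673233] 0.9998917777556108
677 [[0.579, 0.192, 0.046], [0.598, 0.21, 0.129], [0.633, 0.247, 0.176]]
0.09 [0.61569492 0.22857944] 97
0.11 [0.61605825 0.22934036] 132
```

View pics/w4.png

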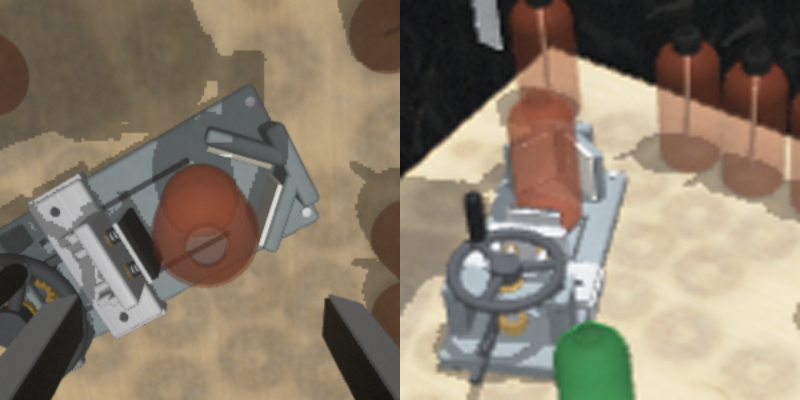

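The bottle stands upright between the pad (140,240) and the vee (270,190), free of both. The grip is at (475,215) in the right half. I'll go back to the crank.

Emit:
{"method": "play_rows", "body": {
  "steps": [
    [-0.032, -0.0091, 0, 0],
    [-0.035, -0.01, 0, 0],
    [-0.035, -0.01, 0, 0],
    [-0.0292, -0.008, -0.02, 0],
    [0, 0, -0.035, 0],
    [0, 0, -0.035, 0],
    [0, 0, -0.035, 0],
    [0, 0, -0.0197, 0]
  ],
  "hand": 0.6
}}

```text
t: 15.2
tool_pos: [0.4837, 0.1909, 0.1183]
ee_rot: [-0.001, 0.707, 0.707, -0.002]
contact_force: [0.1, -0.2, -0.8]
opening: 0.598
grasp_force: 0.0
```

Emit:
{"method": "play_rows", "body": {
  "steps": [
    [0, 0, 0, 0],
    [0, 0, 0, 0],
    [0, 0, 0, 0],
    [0, 0, 0, 0],
    [0, 0, 0, 0],
    [0, 0, 0, 0],
    [0, 0, 0, 0]
  ],
  "hand": 0.0
}}

```text
t: 15.9
tool_pos: [0.4857, 0.1921, 0.1224]
ee_rot: [-0.0, 0.707, 0.707, 0.0]
contact_force: [-3.4, -1.4, 7.4]
opening: 0.181
grasp_force: 30.0
```

```bash
python3 - <<'E'
import numpy as np
from plant import state
s=state();print(s["tool_pos"],s["opening"],s["contact_force"])
a=np.radians(75.4-8*np.arange(26));p=np.round(np.c_[np.cos(a),np.sin(a)]*.045+[.474,.1483],4);d=np.diff(p,axis=0).round(4)
print(p[0])
for i in range(0,25,8):print([[float(x),float(y),0,0] for x,y in d[i:i+8]], p[min(i+8,25)])
E
```

```text
[0.48567745 0.1920723  0.12240989] 0.18115293903362706 [-3.39330311 -1.37907112  7.4353579 ]
[0.4853 0.1918]
[[0.006, -0.002, 0, 0], [0.0056, -0.0028, 0, 0], [0.0052, -0.0035, 0, 0], [0.0046, -0.0043, 0, 0], [0.004, -0.0048, 0, 0], [0.0033, -0.0054, 0, 0], [0.0024, -0.0058, 0, 0], [0.0017, -0.006, 0, 0]] [0.5181 0.1572]
[[0.0008, -0.0062, 0, 0], [0.0, -0.0063, 0, 0], [-0.001, -0.0062, 0, 0], [-0.0018, -0.006, 0, 0], [-0.0026, -0.0057, 0, 0], [-0.0034, -0.0053, 0, 0], [-0.0041, -0.0048, 0, 0], [-0.0047, -0.0041, 0, 0]] [0.5013 0.1126]
[[-0.0052, -0.0035, 0, 0], [-0.0057, -0.0027, 0, 0], [-0.006, -0.0019, 0, 0], [-0.0062, -0.001, 0, 0], [-0.0062, -0.0002, 0, 0], [-0.0063, 0.0008, 0, 0], [-0.0061, 0.0016, 0, 0], [-0.0057, 0.0024, 0, 0]] [0.4539 0.1081]
[[-0.0055, 0.0032, 0, 0]] [0.4484 0.1113]
```

Emit:
{"method": "play_rows", "body": {
  "steps": [
    [0.006, -0.002, 0, 0],
    [0.0056, -0.0028, 0, 0],
    [0.0052, -0.0035, 0, 0],
    [0.0046, -0.0043, 0, 0],
    [0.004, -0.0048, 0, 0],
    [0.0033, -0.0054, 0, 0],
    [0.0024, -0.0058, 0, 0],
    [0.0017, -0.006, 0, 0]
  ]
}}

```text
t: 16.7
tool_pos: [0.5181, 0.158, 0.1224]
ee_rot: [-0.001, 0.707, 0.707, 0.0]
contact_force: [-8.3, 4.0, 9.6]
opening: 0.187
grasp_force: 30.0
```

Emit:
{"method": "play_rows", "body": {
  "steps": [
    [0.0006, -0.0062, 0, 0],
    [0.0, -0.0063, 0, 0],
    [-0.001, -0.0062, 0, 0],
    [-0.0018, -0.006, 0, 0],
    [-0.0026, -0.0057, 0, 0],
    [-0.0034, -0.0053, 0, 0],
    [0, 0, 0, 0]
  ]
}}

```text
t: 17.4
tool_pos: [0.5103, 0.1219, 0.1224]
ee_rot: [-0.0, 0.707, 0.707, 0.001]
contact_force: [-2.1, 0.7, 6.1]
opening: 0.184
grasp_force: 30.0
```

```bash
python3 - <<'E'
from h import *
from plant import state,capture
s=state();d=s["tool_pos"][:2]-[.474,.1483];print(s["t"],s["tool_pos"],np.hypot(*d),"theta",np.radians(np.degrees(np.arctan2(d[1],d[0]))%360-119.4+(360 if d[0]>0 and d[1]>0 else 0)),s["contact_force"])
E
```

```text
17.4 [0.51028954 0.12192178 0.12243972] 0.044863584128147574 theta 3.5707214616811047 [-2.06130862  0.69033136  6.06086352]
```

Emit:
{"method": "play_rows", "body": {
  "steps": [
    [-0.0041, -0.0048, 0, 0],
    [-0.0047, -0.0041, 0, 0],
    [-0.0052, -0.0035, 0, 0],
    [-0.0057, -0.0027, 0, 0],
    [-0.006, -0.0019, 0, 0],
    [-0.0062, -0.001, 0, 0],
    [-0.0062, -0.0002, 0, 0],
    [0, 0, 0, 0]
  ]
}}

```text
t: 18.2
tool_pos: [0.4726, 0.1036, 0.1224]
ee_rot: [0.0, 0.707, 0.707, 0.001]
contact_force: [0.1, -0.1, 7.0]
opening: 0.185
grasp_force: 30.0
```

```bash
python3 - <<'E'
from h import *
from plant import state,capture
s=state();d=s["tool_pos"][:2]-[.474,.1483];print(s["t"],s["tool_pos"],np.hypot(*d),"theta",np.radians(np.degrees(np.arctan2(d[1],d[0]))%360-119.4+(360 if d[0]>0 and d[1]>0 else 0)),s["contact_force"])
a=np.radians(np.degrees(np.arctan2(d[1],d[0]))-np.linspace(0,1,7)*np.degrees(.5));print(np.diff(np.c_[np.cos(a),np.sin(a)]*.045,axis=0).round(4).tolist())
cc=capture("scene")["img"];sc=capture("side")["img"]
o=np.hstack([cv2.resize(cc[130:230,195:295],(400,400),interpolation=cv2.INTER_CUBIC),cv2.resize(sc[140:240,210:310],(400,400),interpolation=cv2.INTER_CUBIC)])
cv2.imwrite("pics/w5.png",o[:,:,::-1])
E
```

```text
18.2 [0.47256488 0.10355831 0.12241415] 0.04476470097980842 theta 2.5964011850294724 [ 0.08357673 -0.10346684  7.00596643]
[[-0.0037, 0.0003], [-0.0037, 0.0006], [-0.0036, 0.0009], [-0.0036, 0.0012], [-0.0034, 0.0015], [-0.0033, 0.0018]]
```

View pics/w5.png

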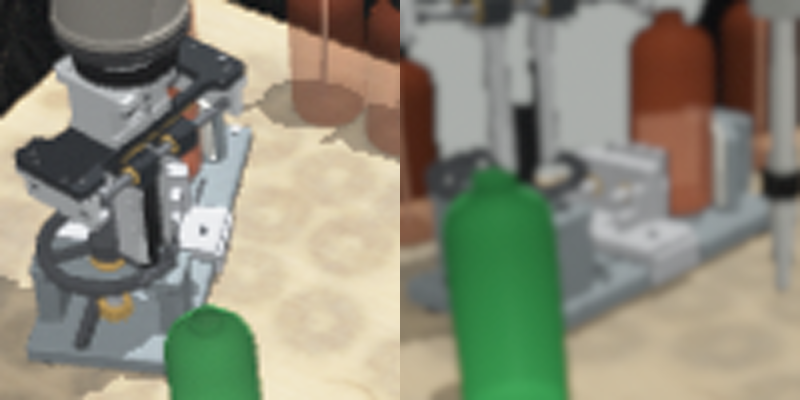

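The bottle is upright at (672,130) with the jaw close behind it at (625,200), and θ is 2.60. I'll close the last 0.6 rad.

Emit:
{"method": "play_rows", "body": {
  "steps": [
    [-0.0037, 0.0003, 0, 0],
    [-0.0037, 0.0006, 0, 0],
    [-0.0036, 0.0009, 0, 0],
    [-0.0036, 0.0012, 0, 0],
    [-0.0034, 0.0015, 0, 0],
    [-0.0033, 0.0018, 0, 0],
    [-0.0036, 0.0025, 0, 0],
    [0, 0, 0, 0]
  ]
}}

```text
t: 19.1
tool_pos: [0.4481, 0.1119, 0.1224]
ee_rot: [0.001, 0.707, 0.707, 0.0]
contact_force: [0.8, -3.3, 9.3]
opening: 0.189
grasp_force: 30.0
```

Emit:
{"method": "play_rows", "body": {
  "steps": [
    [0, 0, 0, 0],
    [0, 0, 0, 0],
    [0, 0, 0, 0],
    [0, 0, 0, 0],
    [0, 0, 0, 0],
    [0, 0, 0, 0]
  ],
  "hand": 0.6
}}

```text
t: 19.7
tool_pos: [0.4472, 0.1122, 0.1217]
ee_rot: [-0.0, 0.707, 0.707, -0.0]
contact_force: [-0.3, 0.9, 0.1]
opening: 0.598
grasp_force: 0.0
```

Emit:
{"method": "play_rows", "body": {
  "steps": [
    [0, 0, 0.02, 0],
    [0, 0, 0.04, 0],
    [0, 0, 0.045, 0],
    [0, 0, 0.045, 0],
    [0.01, 0, 0.045, 0],
    [0.025, -0.005, 0.03, 0],
    [0.03, -0.005, 0.02, 0],
    [0, 0, 0, 0]
  ]
}}

```text
t: 20.5
tool_pos: [0.5154, 0.1016, 0.369]
ee_rot: [0.001, 0.708, 0.707, 0.001]
contact_force: [-0.7, 1.2, -0.8]
opening: 0.6
grasp_force: 0.0
```

Emit:
{"method": "play_rows", "body": {
  "steps": [
    [0.04, 0, 0, 0],
    [0.04, 0, 0, 0],
    [0.01, 0, 0, 0],
    [0, 0, 0, 0],
    [0, 0, 0, 0]
  ]
}}

```text
t: 21.0
tool_pos: [0.6013, 0.1022, 0.3663]
ee_rot: [-0.0, 0.707, 0.707, -0.0]
contact_force: [-0.3, -0.0, -0.1]
opening: 0.603
grasp_force: 0.0
```

```bash
python3 - <<'E'
from h import *
from plant import state
s=state();print(s["t"],s["tool_pos"],s["opening"])
c=wrist();np.savez("w6.npz",**c);cv2.imwrite("pics/w6.png",cv2.resize(c["img"][40:240,100:360,::-1],(780,600),interpolation=cv2.INTER_CUBIC))
E
```

```text
21.0 [0.6013317  0.10224716 0.36633705] 0.6032916295027888
```

View pics/w6.png

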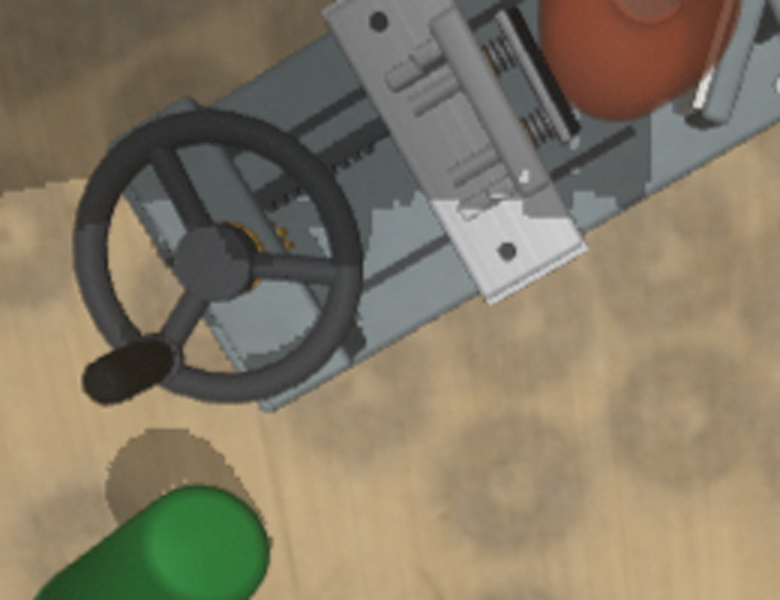

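```bash
python3 - <<'E'
from h import *
w1=load("w1");w6=load("w6");n=np.array([np.cos(np.radians(29.4)),np.sin(np.radians(29.4))])
A=lambda u,v,z:ray(w1,220+(u+.5)/4-.5,(v+.5)/4-.5,z)[:2]
B=lambda u,v,z:ray(w6,100+(u+.5)/3-.5,40+(v+.5)/3-.5,z)[:2]
for nm,f,pl,pd in(("before",A,[(200,247),(315,470)],[(292,240),(372,392)]),("now",B,[(457,5),(545,190)],[(520,10),(580,130)])):
    a=np.mean([f(*p,.084)@n for p in pl]);b=np.mean([f(*p,.084)@n for p in pd]);print(nm,b-a)
# wheel angle now from picture
C=cloud(w6);g=w6["img"].mean(2);V,U=np.indices(g.shape)
c=B(216,262,.108);r=B(103,382,.165);print("wheel",c,"grip top",r,np.linalg.norm(r-c),"theta",np.radians(np.degrees(np.arctan2(*(r-c)[::-1]))%360-119.4))
s=cv2.resize(__import__('plant').capture("scene")["img"][100:230,180:310],(600,600),interpolation=cv2.INTER_CUBIC);cv2.imwrite("pics/s7.png",s[:,:,::-1])
E
```

```text
before 0.02532552129234078
now 0.021543981315340854
wheel [0.47493433 0.14987814] grip top [0.44947936 0.11362937] 0.04429366635511562 theta 2.0162449568606693
```

View pics/s7.png

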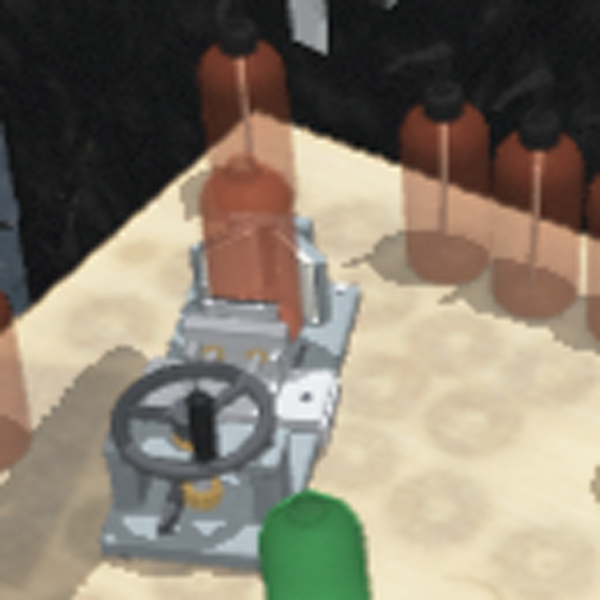

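```bash
python3 - <<'E'
from h import *
from plant import capture
from scipy.optimize import least_squares
n=np.array([np.cos(np.radians(29.4)),np.sin(np.radians(29.4))])
for k in("scene","side"):
    cc=capture(k);W=cloud(cc);h=cv2.cvtColor(cc["img"],cv2.COLOR_RGB2HSV);m=((h[...,0]<12)|(h[...,0]>172))&(h[...,1]>90)
    b=W[m&(abs(W[...,0]-.625)<.06)&(abs(W[...,1]-.235)<.06)&(W[...,2]>.092)&(W[...,2]<.136)]
    for lo,hi in((.092,.114),(.114,.136)):
        q=b[(b[:,2]>lo)&(b[:,2]<hi)][:,:2]
        if len(q)>15:
            x=least_squares(lambda x:np.hypot(*(q-x).T)-.034,[.627,.234],loss="soft_l1",f_scale=.002).x
            d=x-[.474,.1483];print(k,lo,x,"along",d@n,"side",d@[n[1],-n[0]])
E
```

```text
scene 0.092 [0.62992519 0.23677399] along 0.17927639408038917 side -0.0005355053897179645
scene 0.114 [0.62986755 0.23783587] along 0.17974746194058067 side -0.0014889210085371634
side 0.092 [0.63345453 0.23836082] along 0.1831301852103924 side -0.00018540405302704466
side 0.114 [0.63382006 0.23830118] along 0.18341936134259862 side 4.600019919444184e-05
```

```bash
python3 -c "
from plant import *
print(close_job())"
```

```text
the job is handed in; nothing more can be done
None
```

The open bottle is clamped upright in the vee and the job is handed in, after about 21 s of robot time with the arm clear. The crank angle (2.01 rad) puts the pad about 6 mm back, half its travel, though a coarse picture check read about 4 mm. I viewed 11 pictures, one over the limit of 10.

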